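# Close the two-leaf lid of the spice well

### The job

Close the spice well by pushing its two raised walnut leaves over with the closed fingertips: first the plain leaf, then the leaf with the overlapping lip, so that the lip comes down on top of the plain one. Ease each leaf gently until it lies fully down without letting it slam, and only push: do not take a leaf between the fingers. Leave the shaker, mill, cups, jar and bowls around the well where they stand.

Things in the scene. Friction and masses are not known exactly. Their poses are not given: they have to be found in the camera images.
- well: Spice well: fixed terrazzo curb, an open box 180 mm (its x) by 276 mm (its y), let into the counter; its top stands 36 to 70 mm above the counter (varies). Origin on its centre line, 70 mm below the curb's top; z up, x away from the robot within 0.4 rad. The two leaves hinge along its +y and -y edges, hinge lines parallel to its x, and swing down towards its middle.
- plain_leaf (a joint): Hinge angle of the plain leaf (hinged on the well's +y side, to the robot's left) in rad: 0 = fully down, flush on the curb; about 1.57 = upright; the stop is at 1.95, leaning outward. Starts 1.4 to 1.85. The hinge is stiff (0.25 N m of friction): the leaf stays where it is left and takes about 1 to 3 N near its free edge to push over.
- plain_leaf_hinge (a point): Middle of the plain leaf's hinge line, level with the curb's top, 130 mm to +y of the well's centre. Axes turn with the leaf: x along the hinge line, the leaf extends along -y, z = normal of the face that ends on top (outer when raised). Flat walnut board: 180 mm along the hinge, 128 mm from hinge line to free edge, 12 mm thick (z from 0 to 12 mm).
- plain_leaf_middle (a point): Centre of the plain leaf's board (64 mm from the hinge line, mid-thickness), same axes as its hinge point.
- lipped_leaf (a joint): Hinge angle of the lipped leaf (hinged on the well's -y side, to the robot's right) in rad: 0 = fully down, flush on the curb; about 1.57 = upright; the stop is at 1.95, leaning outward. Starts 1.4 to 1.85. The hinge is stiff (0.25 N m of friction): the leaf stays where it is left and takes about 1 to 3 N near its free edge to push over.
- lipped_leaf_hinge (a point): The same for the lipped leaf, 130 mm to -y of the well's centre; it extends along +y of these axes. Same board (180 x 128 x 12 mm), plus a lip: a strip 6 mm thick on the upper (outer) face along the free edge, from 110 to 142 mm from the hinge line, so it overhangs the edge by 14 mm.
- lipped_leaf_middle (a point): Centre of the lipped leaf's board (64 mm from the hinge line, mid-thickness), same axes as its hinge point.
- salt_shaker: Bystander, to be left alone: cobalt glass salt shaker with a steel cap, 48 mm wide, 82 mm tall. Loose; origin at the centre of its underside.
- mill: Bystander, to be left alone: stainless steel mill, 54 mm wide, 142 mm tall. Loose; origin at the centre of its underside.
- ramekin: Bystander, to be left alone: bone white ramekin, 80 mm wide, 45 mm tall. Loose; origin at the centre of its underside.
- pour_cup: Bystander, to be left alone: copper pour cup, 62 mm wide, 55 mm tall, with a thin brass handle reaching 95 mm from its centre along its own +y, at 50 mm height. Loose; origin at the centre of its underside.
- pepper_jar: Bystander, to be left alone: squat amber glass jar, 52 mm wide, about 60 mm tall. Loose; origin at the centre of its underside.
- pinch_bowl: Bystander, to be left alone: small steel bowl, 76 mm wide, 32 mm tall. Loose; origin at the centre of its underside.

How it is judged:
By the outcome, as a careful person would: the job done as asked, in the order asked, and still so for the second after the job is handed in, with the robot touching nothing.
It also fails if it takes over 64 s, if anything falls off the work surface, if the arm or the gripper's body presses on something with over 40 N, if the wrist force passes 120 N, or if a joint passes its speed limit or range.

### The arm

A 6-joint arm with a two-finger parallel gripper is mounted at the origin on the work surface. World frame = base frame: x ahead of the robot, y to its left, z up, the work surface at z = 0. Lengths are in m, angles in rad, forces in N, time in s.
With the tool pointing down it reaches from about 0.275 to 0.725 m from the base axis. Payload 15.9 kg.
Tool frame: the origin (TCP) lies midway between the tips of the shut fingers; the grasp point (between the pads) lies 19 mm behind it; z points along the fingers, y is the line along which they close (so a half turn about z gives the same grasp; the last joint's range is limited). The gripper opens to 85 mm and grips with 20 to 120 N. Pads are 22 mm wide; open, the fingers measure 114 mm over their backs; the gripper's body (76 mm by 85 mm) begins 54 mm behind the grasp point. The pads swing forward as they close: fully open they stand 13 mm farther back than shut.
Start: joints at [-1.125, 0.213, -0.034, 1.323, 0, 1.571], TCP at [0.216, -0.451, 0.193] pointing down, gripper open.
Joint ranges: [-2.98, 2.98], [-0.74, 1.72], [-1.14, 1.35], [-2.1, 2.04], [-1.57, 1.44], [-3.14, 3.14]. Speed limits (rad/s): [1.89, 1.89, 2.39, 2.57, 3.14, 3.14].

### API

Orientations are given as a rotation vector (axis times angle).
In Python, from cell import monitor, vision, job gives the robot as it stands.
- The arm moves only by the tool arm_command, never from a script. Its argument "deltas" is a list of rows, each a list of 3 entries, a list of its own where there are three numbers: the shift along the tool's x, y, z in cm, then the turn, a rotation vector about the tool's x, y, z in rad, then the closure, from 0 (fully open) to 1 (shut). A call has 1 to 12 rows; each row shifts and turns the commanded pose from where the row before left it, along the tool's axes as they then stand; what a row does not reach is not made up. A row lasts 1/8 s, in which the tool goes at most 62.5 mm and 10.7 degrees, less where a joint would pass 70% of its speed; a pose out of reach is approached as far as the arm can. A call is refused whole if a number of a shift passes 6.25 or a number of a turn 0.188, either way. A call with a gripper value outside its range is refused whole. The fingers move at their own pace and stop on an object; the grip force is fixed at half the most. Time passes only in rows, so rows that do not move let the fingers close. It gives the time, the measured TCP pose, the force, the opening and the grip force at its end, in the units of the state.
- monitor.read_state(): the state, without advancing time (a new reading comes with each control period).
- vision.grab_frame(name): name is "side" or "top" or "wrist"; returns a dict with "pixels" (384x512x3 uint8, red, green, blue), "mtx" (3x3 intrinsics, pixels), "k1" (the pictures are not rectified: a ray, as slopes to the right and down, at radius r is drawn at 1 + k1 r^2 times it, then the intrinsics apply), "eye" and "rotation" of the camera in the world; the wrist camera has in their place "mount" (4x4, takes a point from camera to tool coordinates, whose origin is the TCP and whose axes are the flange's). Camera axes: x right, y down, z forward; pixel columns grow to the right and rows downward; lengths in m; the calibration is good to about 2 mm. A picture is of the moment at which its call begins: read the wrist's pose just before it. There is no depth.
- job.job_done(): hands the job in; it is judged then, once.
The state is a dict: "t": time; "q": joint angles; "joint_velocities": joint speeds; "joint_efforts": joint torques, N m; "ee_pos": TCP position; "eef_rot": TCP orientation; "contact_force": force on the tool from outside, world axes, zero at the start; "moment": the same for the moment, N m; "width": opening from 0.0 (shut) to 1.0 (fully open); "grasp_force": force on a finger pad.
Only numpy, scipy, OpenCV 4.12 (cv2) and the standard library are available. Lean on these libraries where they do the work, as an engineer would, in place of code of your own. Each camera call takes 0.05 s, during which the arm holds its last target. There are 200 camera calls.

## Working session

There is one attempt and no reset: what is moved stays moved. The work goes in short steps, Python scripts to look and compute and a tool call to move; the robot and the scene stay as the last step left them, time stands still between calls to the robot, and variables do not carry over. Pictures are saved under pics/ and viewed, at most 10 in all, crops included, and the job is handed in when it is done.

Besides the shell and the picture viewer there is one more tool, called after "Emit:" as name(argument=value, ...), one argument or row to a line, values as JSON. arm_command: Moves the arm, as the interface text tells. Its arguments: {"type":"object","properties":{"deltas":{"type":"array","items":{"type":"array"}}},"required":["deltas"]}

```bash
mkdir -p pics; ls; python3 - <<'E'
from cell import monitor, vision
import cv2
s=monitor.read_state();print(s)
for n in("side","top"):
    f=vision.grab_frame(n);cv2.imwrite(f"pics/{n}0.png",cv2.resize(f["pixels"][:,:,::-1],(800,600),interpolation=cv2.INTER_CUBIC))
    print(n,f["mtx"],f["k1"],f["eye"],f["rotation"])
E
```

```text
pics
{'t': 0.0, 'q': array([-1.12500428e+00,  2.13366975e-01, -3.50387715e-02,  1.32351302e+00,
       -1.51794147e-05,  1.57080281e+00]), 'joint_velocities': array([ 1.27606327e-03,  3.42552037e-04,  1.84493057e-03,  3.69365144e-04,
        9.57527638e-05, -6.01836444e-04]), 'joint_efforts': array([-4.88560836e-03, -6.86155057e+01,  4.87122273e+01,  1.74895307e-02,
       -2.85857141e-04,  1.86631809e-05]), 'ee_pos': array([ 0.21541745, -0.45079377,  0.19271885]), 'eef_rot': array([-3.06281183e+00, -6.94213371e-01,  4.12862363e-04]), 'contact_force': array([-0.09751775, -0.14571854, -0.98713597]), 'moment': array([-0.01029653,  0.02342456, -0.02275948]), 'grasp_force': 0.0, 'width': 1.0021172682987625}
side [[464.53886994   0.         245.23975034]
 [  0.         464.53886994 191.66618691]
 [  0.           0.           1.        ]] 0.028516957854517008 [0.35151973 0.81988744 1.01080952] [-0.41955218  2.83995604 -1.04241198]
top [[446.56080408   0.         257.02281961]
 [  0.         446.56080408 192.42651174]
 [  0.           0.           1.        ]] 0.008351545608074579 [0.36246891 0.02617404 1.21806048] [-2.14385283  2.11437267 -0.18023055]
```

View pics/side0.png

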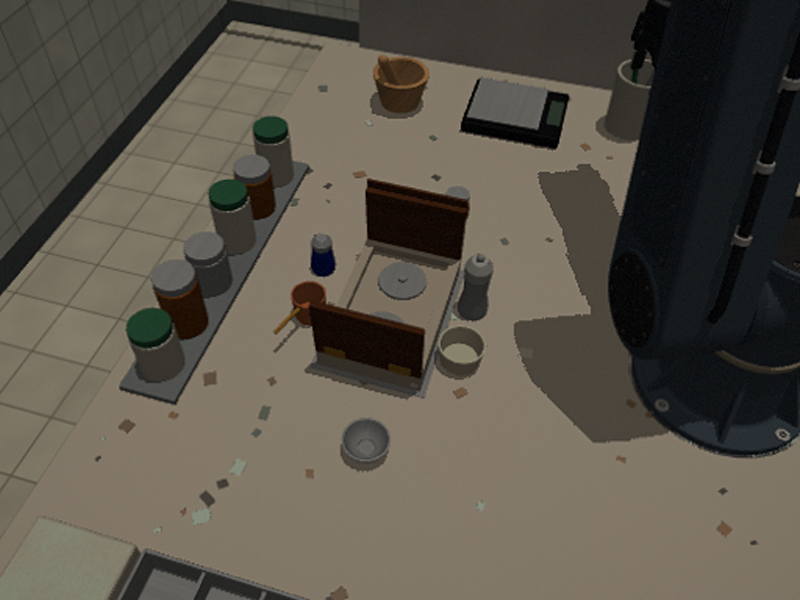

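View pics/top0.png

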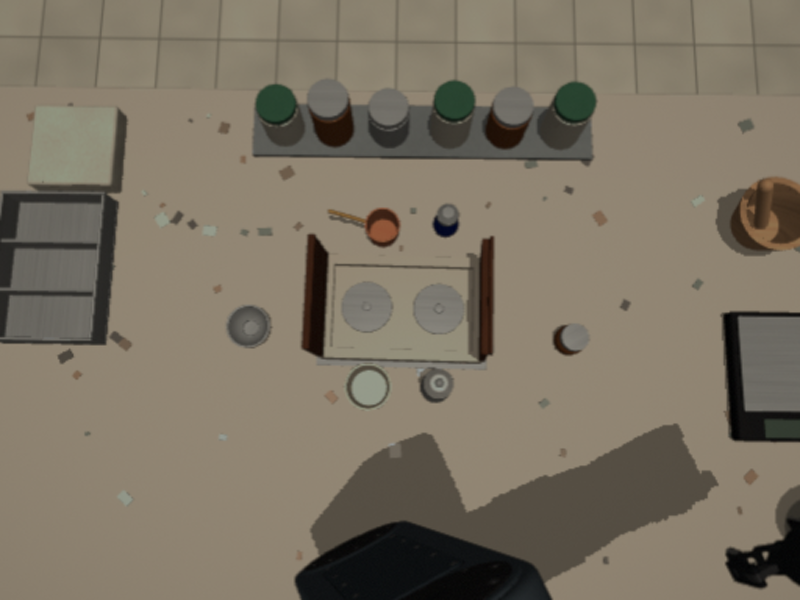

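The side view shows the plain leaf near (368,340) and the lipped leaf far (415,220). In the top view they are left (313,297) and right (487,297). The mill and ramekin are on the robot side, the cup and shaker beyond the well. Next I take enlarged crops.

```bash
python3 - <<'E'
from cell import vision
import cv2
for n,(u,v,w,h) in dict(side=(180,100,140,160//1-10),top=(180,140,150,104)).items():
    f=vision.grab_frame(n)["pixels"][v:v+h,u:u+w,::-1]
    k=4 if n=="side" else 5
    cv2.imwrite(f"pics/{n}1.png",cv2.convertScaleAbs(cv2.resize(f,None,fx=k,fy=k,interpolation=cv2.INTER_CUBIC),alpha=1.7))
E
```

```text
(no output)
```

View pics/side1.png

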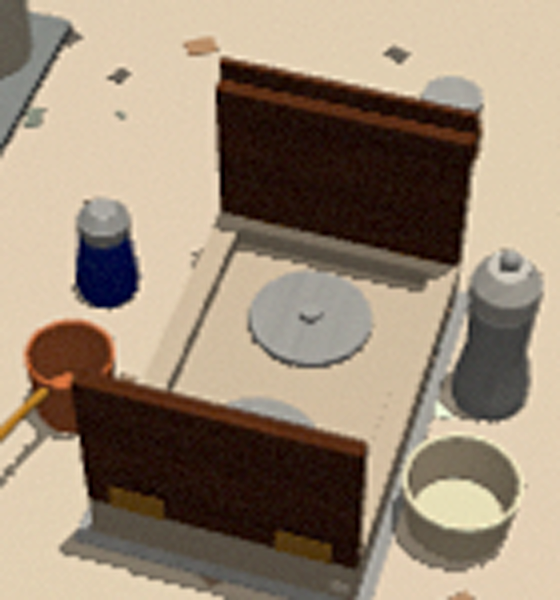

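View pics/top1.png

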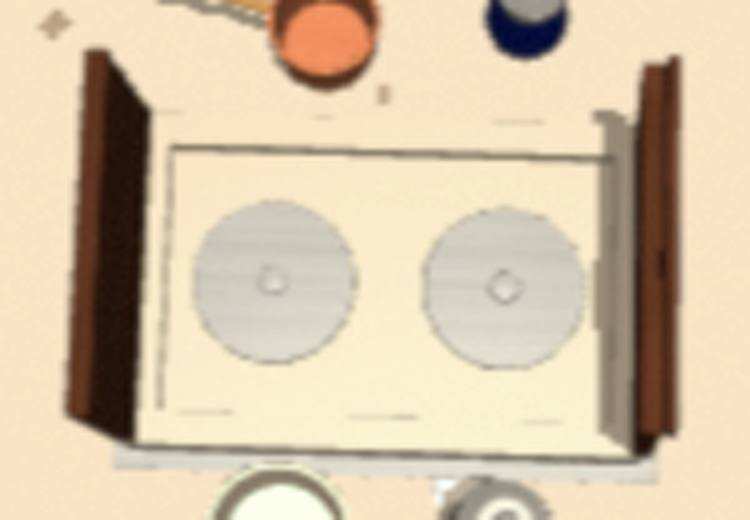

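Reading the corners off the crops: plain leaf side view (78,373), (366,441), (88,500), (360,568); lipped leaf (219,85), (475,141), (220,212), (462,264), (222,59), (480,113). I fit the well pose and angles to these.

```bash
cat > h.py <<'E'
import numpy as np, cv2
from scipy.spatial.transform import Rotation as R
from scipy.optimize import least_squares
from cell import vision, monitor
CAM={n:vision.grab_frame(n) for n in("side","top")}
def proj(n,P):
    c=CAM[n];Rm=np.array(c["rotation"]);Rm=R.from_rotvec(Rm).as_matrix() if Rm.size==3 else Rm
    p=(np.atleast_2d(P)-c["eye"])@Rm; s=p[:,:2]/p[:,2:]; s=s*(1+c["k1"]*(s**2).sum(1,keepdims=True))
    return s*c["mtx"][0,0]+c["mtx"][:2,2]
def ray(n,uv):
    c=CAM[n];Rm=R.from_rotvec(c["rotation"]).as_matrix()
    t=(np.array(uv)-c["mtx"][:2,2])/c["mtx"][0,0];s=t.copy()
    for _ in range(5): s=t/(1+c["k1"]*(s@s))
    return Rm@np.r_[s,1]
def leaf(p,side,x,d,z):   # p=[wx,wy,top,yaw,thP,thL]
    th=p[4] if side>0 else p[5]
    l=np.array([x,side*(.13-d*np.cos(th)+z*np.sin(th)),d*np.sin(th)+z*np.cos(th)])
    return R.from_euler('z',p[3]).apply(l)+[p[0],p[1],p[2]]
E
cat > fit.py <<'E'
from h import *
B,T,Z=.128,.142,.012
obs=[("side",1,.09,B,0,78,373),("side",1,-.09,B,0,366,441),("side",1,-.09,B,Z,365,453),("side",1,.09,B,Z,77,384),
("side",1,.09,0,Z,88,500),("side",1,-.09,0,Z,360,568),
("side",-1,.09,B,0,219,85),("side",-1,-.09,B,0,475,141),("side",-1,.09,0,0,220,212),("side",-1,-.09,0,0,462,264),
("side",-1,.09,T,.018,222,59),("side",-1,-.09,T,.018,480,113),
("top",1,.09,B,Z,87,50),("top",1,-.09,B,Z,66,412),("top",1,.09,B,0,106,52),("top",1,-.09,B,0,85,418),("top",1,.09,0,0,150,110),("top",1,-.09,0,0,133,440),
("top",-1,.09,T,.018,681,57),("top",-1,-.09,T,.018,677,435),("top",-1,.09,B,0,645,65),("top",-1,-.09,0,0,634,455)]
def res(p):
    r=[]
    for n,s,x,d,z,u,v in obs:
        k,o=(4,(180,100)) if n=="side" else (5,(180,140))
        r.append(proj(n,leaf(p,s,x,d,z))[0]-(np.array([u,v])+.5)/k+.5-o)
    return np.array(r)
f=least_squares(lambda p:res(p).ravel(),[.4,.03,.05,0,1.6,1.6],loss="soft_l1")
print(f.x.round(4));print(np.hstack([np.array([o[:5] for o in obs],object),res(f.x).round(2)]))
np.save("p.npy",f.x)
E
python3 fit.py
```

```text
[ 0.5567  0.0308  0.0451 -0.0151  1.6415  1.4911]
[['side' 1 0.09 0.128 0 -0.42 -1.77]
 ['side' 1 -0.09 0.128 0 1.16 -0.22]
 ['side' 1 -0.09 0.128 0.012 0.0 0.96]
 ['side' 1 0.09 0.128 0.012 -1.99 -0.59]
 ['side' 1 0.09 0 0.012 -0.13 -0.33]
 ['side' 1 -0.09 0 0.012 -0.57 0.63]
 ['side' -1 0.09 0.128 0 -1.11 0.79]
 ['side' -1 -0.09 0.128 0 -0.2 1.03]
 ['side' -1 0.09 0 0 0.06 0.0]
 ['side' -1 -0.09 0 0 -0.59 0.9]
 ['side' -1 0.09 0.142 0.018 0.06 -1.0]
 ['side' -1 -0.09 0.142 0.018 0.61 -0.46]
 ['top' 1 0.09 0.128 0.012 -0.85 -0.24]
 ['top' 1 -0.09 0.128 0.012 -0.67 1.51]
 ['top' 1 0.09 0.128 0 0.25 -0.6]
 ['top' 1 -0.09 0.128 0 0.57 0.42]
 ['top' 1 0.09 0 0 0.78 0.53]
 ['top' 1 -0.09 0 0 0.95 1.14]
 ['top' -1 0.09 0.142 0.018 0.18 -0.13]
 ['top' -1 -0.09 0.142 0.018 0.47 -0.23]
 ['top' -1 0.09 0.128 0 -0.42 -0.24]
 ['top' -1 -0.09 0 0 -0.33 0.99]]
```

Fit is good to about 1 px: plain leaf 1.64 rad, lipped 1.49 rad, curb top 45 mm. Next I plan a pushing arc for the leading fingertip edge, with the tool pointing down.

```bash
cat > plan.py <<'E'
from h import *
p=np.load("p.npy")
def tcp(side,th,dc,z,back=.011,gap=0):   # TCP so that leading tip edge touches the face at dc
    q=p.copy(); q[4 if side>0 else 5]=th
    return leaf(q,side,0,dc,z)+R.from_euler('z',p[3]).apply([0,side*(back+gap),0])
def rows(pts):
    s=monitor.read_state();M=R.from_rotvec(s["eef_rot"]);a=s["ee_pos"]
    for b in pts: print((M.inv().apply(b-a)*100).round(2).tolist());a=b
if __name__=="__main__":
    s=monitor.read_state();M=R.from_rotvec(s["eef_rot"]).as_matrix();print(M.round(3))
    for yaw in(p[3]+np.pi/2,p[3]-np.pi/2):
        W=R.from_euler('z',yaw).as_matrix()@np.diag([1,-1,-1.]);print("turn",R.from_matrix(M.T@W).as_rotvec().round(3))
    print("plain start",tcp(1,p[4],.115,.012,gap=.035),"lip start",tcp(-1,p[5],.128,.018,gap=.035))
    print("end",tcp(1,0,.115,.012),tcp(-1,0,.128,.018))
    for n,uv,h in(("bowl",(249,326),.03),("jar",(573,335),.06),("mill",(438,382),.142),("ramekin",(369,387),.04),("cup",(382,226),.055),("shaker",(447,213),.082)):
        e=np.array(CAM["top"]["eye"]);r=ray("top",np.array(uv)*.64);print(n,(e+r*(h-e[2])/r[2]).round(3))
E
python3 plan.py
```

```text
[[ 0.902  0.431 -0.   ]
 [ 0.431 -0.902  0.   ]
 [ 0.    -0.    -1.   ]]
turn [-0.   -0.   -1.11]
turn [-0.     0.     2.032]
plain start [0.55964201 0.22692375 0.15895604] lip start [ 0.55392228 -0.15288977  0.17411822]
end [0.55708074 0.05684476 0.05709183] [0.55649349 0.01784918 0.06309183]
bowl [0.522 0.294 0.03 ]
jar [ 0.51  -0.254  0.06 ]
mill [ 0.425 -0.026  0.142]
ramekin [0.42  0.085 0.04 ]
cup [0.696 0.068 0.055]
shaker [ 0.712 -0.042  0.082]
```

Emit:
arm_command(
  deltas=[
    [[0,0,-2],[0,0,-0.185],1],
    [[0,0,-2],[0,0,-0.185],1],
    [[0,0,-2],[0,0,-0.185],1],
    [[0,0,-2],[0,0,-0.185],1],
    [[0,0,-2],[0,0,-0.185],1],
    [[0,0,-2],[0,0,-0.185],1],
    [[4.25,2.15,0],[0,0,0],1],
    [[4.25,2.15,0],[0,0,0],1],
    [[4.25,2.15,0],[0,0,0],1],
    [[4.25,2.15,0],[0,0,0],1],
    [[4.25,2.15,0],[0,0,0],1],
    [[4.25,2.15,0],[0,0,0],1],
  ],
)

```text
t: 1.9
ee_pos: [0.3488, -0.1967, 0.3133]
eef_rot: [2.238, 2.204, 0.0]
contact_force: [0.4, -0.6, 0.5]
width: -0.007
grasp_force: 0.0
```

Emit:
arm_command(
  deltas=[
    [[4.25,2.15,0],[0,0,0],1],
    [[4.25,2.15,0],[0,0,0],1],
    [[4.25,2.15,0],[0,0,0],1],
    [[4.25,2.15,0],[0,0,0],1],
    [[4.25,2.15,0],[0,0,0],1],
    [[4.25,2.15,0],[0,0,0],1],
    [[4.25,2.15,0],[0,0,0],1],
    [[4.25,2.15,0],[0,0,0],1],
    [[4.25,2.15,0],[0,0,0],1],
    [[0,0,0],[0,0,0],1],
  ],
)

```text
t: 3.15
ee_pos: [0.5482, 0.184, 0.3115]
eef_rot: [-2.234, -2.207, 0.003]
contact_force: [0.9, -0.5, -0.7]
width: 0.0
grasp_force: 0.0
```

```bash
python3 - <<'E'
from plan import *
s=monitor.read_state();print(s["ee_pos"],s["q"].round(2),s["width"],R.from_rotvec(s["eef_rot"]).as_matrix().round(3))
rows([tcp(1,p[4],.115,.012,gap=.035)])
E
```

```text
[0.54755458 0.18157374 0.31283149] [ 0.32  0.42  0.55  1.71 -0.    1.91] 0.0005640322590407813 [[ 0.014  1.    -0.001]
 [ 1.    -0.014 -0.   ]
 [-0.    -0.001 -1.   ]]
[4.56, 1.15, 15.39]
```

Emit:
arm_command(
  deltas=[
    [[2.3,0.6,0],[0,0,0],1],
    [[2.3,0.6,0],[0,0,0],1],
    [[0,0,0],[0,0,0],1],
    [[0,0,3],[0,0,0],1],
    [[0,0,3],[0,0,0],1],
    [[0,0,3],[0,0,0],1],
    [[0,0,3],[0,0,0],1],
    [[0,0,2.4],[0,0,0],1],
    [[0,0,1],[0,0,0],1],
    [[0,0,0],[0,0,0],1],
  ],
)

```text
t: 4.5
ee_pos: [0.5601, 0.2265, 0.1596]
eef_rot: [2.239, 2.204, -0.0]
contact_force: [0.6, -0.5, -0.1]
width: 0.0
grasp_force: 0.0
```

```bash
python3 - <<'E'
from plan import *
a=[CAM[n]["pixels"][v:v+200,u:u+w,::-1] for n,u,v,w in(("side",150,70,180),("top",150,100,200))]
cv2.imwrite("pics/c.png",cv2.resize(cv2.convertScaleAbs(np.hstack(a),alpha=1.7),None,fx=2.1,fy=2.1,interpolation=cv2.INTER_CUBIC))
s=monitor.read_state();print(s["ee_pos"])
rows([tcp(1,p[4],.115,.012)]+[tcp(1,t,.115,.012) for t in np.linspace(p[4],0,34)[1:]])
E
```

```text
[0.56072655 0.22709803 0.160407  ]
[-3.52, -0.11, 0.14]
[-0.57, 0.0, -0.09]
[-0.57, 0.0, -0.06]
[-0.57, 0.0, -0.03]
[-0.58, 0.0, -0.0]
[-0.57, 0.0, 0.03]
[-0.57, 0.0, 0.06]
[-0.57, 0.0, 0.08]
[-0.56, 0.0, 0.11]
[-0.56, -0.0, 0.14]
[-0.55, -0.0, 0.17]
[-0.54, -0.0, 0.2]
[-0.53, -0.0, 0.22]
[-0.52, -0.0, 0.25]
[-0.51, -0.0, 0.27]
[-0.49, -0.0, 0.3]
[-0.48, -0.0, 0.32]
[-0.46, -0.0, 0.35]
[-0.44, -0.0, 0.37]
[-0.42, -0.0, 0.39]
[-0.4, -0.0, 0.41]
[-0.38, -0.0, 0.43]
[-0.36, -0.0, 0.45]
[-0.34, -0.0, 0.47]
[-0.31, -0.0, 0.48]
[-0.29, -0.0, 0.5]
[-0.26, -0.0, 0.51]
[-0.24, -0.0, 0.52]
[-0.21, -0.0, 0.53]
[-0.19, -0.0, 0.54]
[-0.16, -0.0, 0.55]
[-0.13, -0.0, 0.56]
[-0.1, -0.0, 0.57]
[-0.07, -0.0, 0.57]
```

View pics/c.png

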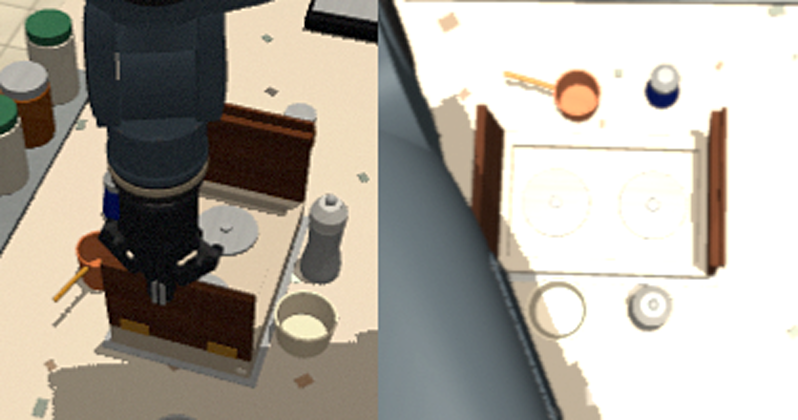

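The tip (160,295) stands just outside the plain leaf, below its upper edge, near mid-length; nothing else has been disturbed. I approach and start pushing.

Emit:
arm_command(
  deltas=[
    [[-1,0,0],[0,0,0],1],
    [[-1,0,0],[0,0,0],1],
    [[-0.8,0,0],[0,0,0],1],
    [[-0.4,0,0],[0,0,0],1],
    [[-0.4,0,0],[0,0,0],1],
    [[-0.4,0,0],[0,0,0],1],
    [[-0.4,0,0],[0,0,0],1],
    [[0,0,0],[0,0,0],1],
  ],
)

```text
t: 5.6
ee_pos: [0.5596, 0.1831, 0.1592]
eef_rot: [2.238, 2.204, -0.0]
contact_force: [-0.5, -0.3, -0.2]
width: -0.004
grasp_force: 0.0
```

Emit:
arm_command(
  deltas=[
    [[-0.55,0,0.05],[0,0,0],1],
    [[-0.55,0,0.05],[0,0,0],1],
    [[-0.55,0,0.1],[0,0,0],1],
    [[-0.55,0,0.1],[0,0,0],1],
    [[-0.55,0,0.15],[0,0,0],1],
    [[-0.55,0,0.15],[0,0,0],1],
    [[-0.55,0,0.2],[0,0,0],1],
    [[-0.55,0,0.2],[0,0,0],1],
  ],
)

```text
t: 6.6
ee_pos: [0.5589, 0.1389, 0.1491]
eef_rot: [-2.238, -2.205, 0.0]
contact_force: [0.5, 0.4, 0.5]
width: 0.003
grasp_force: 0.0
```

```bash
cat > look.py <<'E'
from plan import *
import sys
a=[CAM[n]["pixels"][v:v+200,u:u+w,::-1] for n,u,v,w in(("side",150,70,180),("top",150,100,200))]
cv2.imwrite(f"pics/{sys.argv[1]}.png",cv2.resize(cv2.convertScaleAbs(np.hstack(a),alpha=1.7),None,fx=2.1,fy=2.1,interpolation=cv2.INTER_CUBIC))
side,dc,z=int(sys.argv[2]),float(sys.argv[3]),float(sys.argv[4])
s=monitor.read_state();q=least_squares(lambda t:(tcp(side,t[0],dc,z)-s["ee_pos"])[1:],[1.2]);t=q.x[0]
print(s["ee_pos"],s["contact_force"],"theta",t,"err",q.fun)
rows([tcp(side,u,dc,z) for u in np.arange(t,-.04,-.05)])
E
python3 look.py d 1 .115 .012
```

```text
[0.55886069 0.13868788 0.14896052] [-0.19445891 -0.30753444 -0.19368934] theta 1.1579078217402168 err [-0.00200512  0.00628244]
[-0.2, -0.05, -0.63]
[-0.55, 0.0, 0.19]
[-0.54, 0.0, 0.22]
[-0.52, 0.0, 0.24]
[-0.51, 0.0, 0.27]
[-0.5, 0.0, 0.29]
[-0.48, 0.0, 0.32]
[-0.47, 0.0, 0.34]
[-0.45, 0.0, 0.37]
[-0.43, 0.0, 0.39]
[-0.41, 0.0, 0.41]
[-0.39, 0.0, 0.43]
[-0.37, 0.0, 0.45]
[-0.34, 0.0, 0.46]
[-0.32, 0.0, 0.48]
[-0.3, 0.0, 0.5]
[-0.27, 0.0, 0.51]
[-0.24, 0.0, 0.52]
[-0.22, 0.0, 0.54]
[-0.19, 0.0, 0.55]
[-0.16, 0.0, 0.55]
[-0.14, 0.0, 0.56]
[-0.11, 0.0, 0.57]
[-0.08, 0.0, 0.57]
```

View pics/d.png

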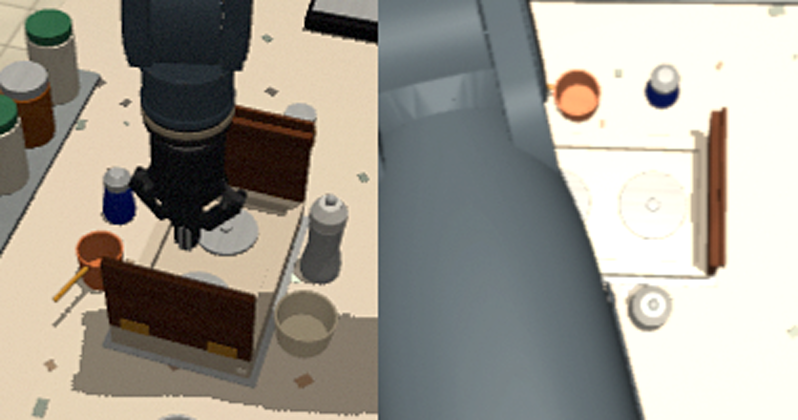

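The tip (185,245) is inside the well and the leaf has not moved, so the tip went past it. I check the camera model against the tip.

```bash
python3 - <<'E'
from plan import *
s=monitor.read_state();print(proj("side",s["ee_pos"]), np.array([185,247])/2.1+[150,70])
for d in(0,.128):
  for x in(.09,-.09): print([(proj("side",leaf(p,1,x,d,z))[0]-[150,70])*2.1 for z in(0,.012)])
f=CAM["side"]["pixels"][150:270,190:290,::-1]
cv2.imwrite("pics/e.png",cv2.resize(cv2.convertScaleAbs(f,alpha=2),None,fx=5,fy=5,interpolation=cv2.INTER_CUBIC))
E
```

```text
[[238.71963745 196.95410777]] [238.0952381  187.61904762]
[array([111.59210196, 316.10505599]), array([108.14893198, 324.01071406])]
[array([252.72978344, 353.38247088]), array([250.01741475, 361.7325007 ])]
[array([102.28822782, 254.31448912]), array([ 98.46433663, 262.58074114])]
[array([256.79809068, 293.26949349]), array([253.846231  , 302.04325575])]
```

View pics/e.png

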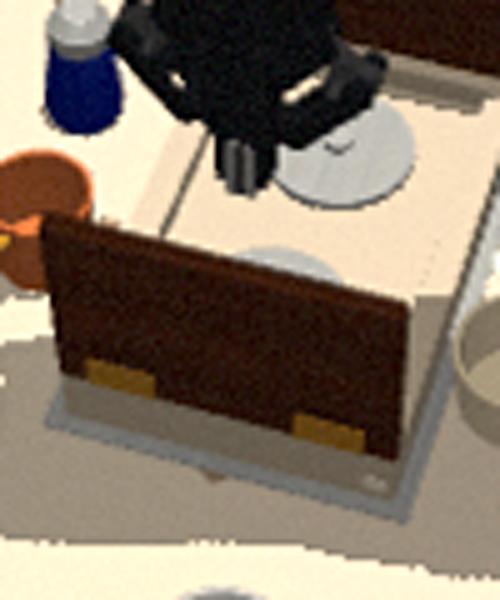

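```bash
python3 - <<'E'
from plan import *
s=monitor.read_state();f=vision.grab_frame("wrist");im=cv2.resize(f["pixels"],(800,600),interpolation=cv2.INTER_CUBIC)[:,:,::-1]
im=cv2.convertScaleAbs(im,alpha=1.6)
T=np.array(f["mount"]);print(T.round(3).tolist(),f["mtx"][0],f["k1"])
def pw(X):
    q=T[:3,:3].T@(np.array(X)-T[:3,3])
    if q[2]<.01: return None
    t=q[:2]/q[2];t=t*(1+f["k1"]*(t@t));return (t*f["mtx"][0,0]+f["mtx"][:2,2])*800/512
M=R.from_rotvec(s["eef_rot"])
pts=[(n,[0,0,z],c) for n,z,c in(("T",0,(0,0,255)),("G",-.019,(0,255,0)))]
for i,(sd,x,d) in enumerate([(1,.09,.128),(1,-.09,.128),(1,.09,0),(1,-.09,0),(-1,.09,.128),(-1,-.09,.128),(-1,.09,0),(-1,-.09,0)]):
    pts.append((str(i),M.inv().apply(leaf(p,sd,x,d,0)-s["ee_pos"]),(255,0,0)))
for n,X,c in pts:
    u=pw(X);print(n,u)
    if u is not None and abs(u).max()<2000: cv2.circle(im,tuple(map(int,u)),4,c,1);cv2.putText(im,n,(int(u[0])+5,int(u[1])),0,.5,c,1)
cv2.imwrite("pics/w.png",im)
E
```

```text
[[0.0, -0.962, -0.273, 0.069], [1.0, -0.0, 0.001, 0.001], [-0.001, -0.273, 0.962, -0.18], [0.0, 0.0, 0.0, 1.0]] [328.34828687   0.         252.41136709] -0.07920667093505747
T [392.17381599 338.30577527]
G [391.98815055 358.44074121]
0 [668.53437808 275.12192785]
1 [111.21523504 275.1672298 ]
2 [551.06153954 235.77399486]
3 [232.0186198  235.79275475]
4 [570.43379502 776.50272541]
5 [212.28339987 776.3570976 ]
6 [516.6672093  594.18195822]
7 [267.51706853 594.21306661]
```

View pics/w.png

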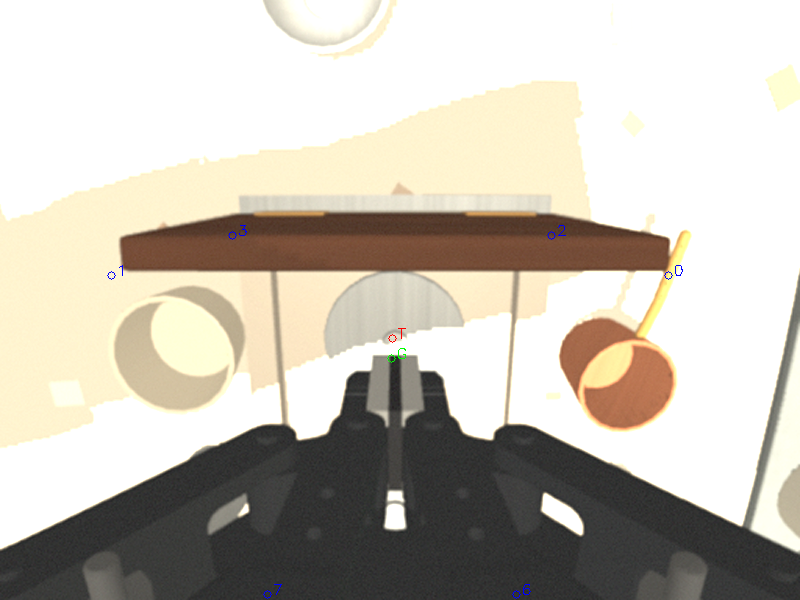

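The plain leaf and well match the predictions in the wrist view (edge at v≈270, predicted 275). The visible fingertips end near G (v≈356), not T (v≈338), so the real tips are about 20 mm behind the stated TCP. I work out that offset.

```bash
python3 - <<'E'
from plan import *
s=monitor.read_state();f=vision.grab_frame("wrist");T=np.array(f["mount"])
for b in(.0,.006,.011):
  for h in(.01,.015,.02,.025,.03):
    q=T[:3,:3].T@(np.array([b,0,-h])-T[:3,3]);t=q[:2]/q[2];t=t*(1+f["k1"]*(t@t))
    print(b,h,"side v",proj("side",s["ee_pos"]+[0,b,h])[0].round(1),"wrist v",((t*f["mtx"][0,0]+f["mtx"][:2,2])*800/512).round(0))
print("plain top z",leaf(p,1,0,.128,.012))
E
```

```text
0.0 0.01 side v [238.7 194.4] wrist v [392. 348.]
0.0 0.015 side v [238.7 193. ] wrist v [392. 354.]
0.0 0.02 side v [238.7 191.6] wrist v [392. 360.]
0.0 0.025 side v [238.7 190.3] wrist v [392. 366.]
0.0 0.03 side v [238.7 188.9] wrist v [392. 372.]
0.006 0.01 side v [237.9 196.2] wrist v [392. 333.]
0.006 0.015 side v [237.9 194.9] wrist v [392. 338.]
0.006 0.02 side v [237.9 193.5] wrist v [392. 343.]
0.006 0.025 side v [237.9 192.1] wrist v [392. 349.]
0.006 0.03 side v [237.9 190.8] wrist v [392. 355.]
0.011 0.01 side v [237.3 197.7] wrist v [392. 319.]
0.011 0.015 side v [237.3 196.4] wrist v [392. 324.]
0.011 0.02 side v [237.3 195.1] wrist v [392. 329.]
0.011 0.025 side v [237.3 193.7] wrist v [392. 334.]
0.011 0.03 side v [237.3 192.3] wrist v [392. 340.]
plain top z [0.5589632  0.18184771 0.17192353]
```

The images put the real tip 20–45 mm behind the stated TCP, which explains passing over the leaf. I go back outside and approach lower, checking for contact by force.

Emit:
arm_command(
  deltas=[
    [[0,0,-3],[0,0,0],1],
    [[0,0,-3],[0,0,0],1],
    [[0,0,0],[0,0,0],1],
    [[3,0,0],[0,0,0],1],
    [[3,0,0],[0,0,0],1],
    [[2.8,0,0],[0,0,0],1],
    [[0,0,0],[0,0,0],1],
    [[0,0,3],[0,0,0],1],
    [[0,0,3],[0,0,0],1],
    [[0,0,2.6],[0,0,0],1],
    [[0,0,0],[0,0,0],1],
    [[-1,0,0],[0,0,0],1],
  ],
)

```text
t: 8.6
ee_pos: [0.5605, 0.2171, 0.1241]
eef_rot: [2.237, 2.205, 0.001]
contact_force: [0.5, -1.0, -0.1]
width: 0.004
grasp_force: 0.0
```

Emit:
arm_command(
  deltas=[
    [[-1,0,0],[0,0,0],1],
    [[-0.8,0,0],[0,0,0],1],
    [[-0.4,0,0],[0,0,0],1],
    [[-0.4,0,0],[0,0,0],1],
    [[-0.4,0,0],[0,0,0],1],
    [[-0.4,0,0],[0,0,0],1],
  ],
)

```text
t: 9.35
ee_pos: [0.5597, 0.1833, 0.1233]
eef_rot: [-2.238, -2.205, -0.0]
contact_force: [-0.5, 2.1, 1.8]
width: -0.004
grasp_force: 1.2
```

Emit:
arm_command(
  deltas=[
    [[-0.4,0,0],[0,0,0],1],
    [[-0.4,0,0],[0,0,0],1],
    [[-0.4,0,0],[0,0,0],1],
  ],
)

```text
t: 9.72
ee_pos: [0.5594, 0.171, 0.1232]
eef_rot: [2.238, 2.205, -0.0]
contact_force: [0.7, 1.3, 0.5]
width: -0.002
grasp_force: 1.1
```

Contact: about 2 N on the leaf. I generate the rest of the arc with a 30 mm tip offset.

```bash
cat > arc.py <<'E'
from plan import *
import sys
side,h,z,step=int(sys.argv[1]),float(sys.argv[2]),float(sys.argv[3]),float(sys.argv[4])
s=monitor.read_state();tip=s["ee_pos"]+[0,0,h]
q=least_squares(lambda t:(tcp(side,t[0],t[1],z)-tip)[1:],[1.2,.11]);t,d=q.x
print(tip,s["contact_force"].round(1),"theta,d",q.x.round(3))
rows([tcp(side,u,d,z)-[0,0,h] for u in np.arange(t-step,-.01,-step)])
E
python3 arc.py 1 .03 .012 .05
```

```text
[0.55942785 0.17079095 0.15319948] [-0.  -0.3  0.7] theta,d [1.45  0.107]
[-0.54, -0.06, 0.02]
[-0.54, 0.0, 0.05]
[-0.54, 0.0, 0.07]
[-0.53, 0.0, 0.1]
[-0.53, 0.0, 0.13]
[-0.52, 0.0, 0.15]
[-0.51, 0.0, 0.18]
[-0.5, 0.0, 0.2]
[-0.49, 0.0, 0.23]
[-0.48, 0.0, 0.25]
[-0.46, 0.0, 0.28]
[-0.45, 0.0, 0.3]
[-0.44, 0.0, 0.32]
[-0.42, 0.0, 0.34]
[-0.4, 0.0, 0.36]
[-0.38, 0.0, 0.38]
[-0.36, 0.0, 0.4]
[-0.34, 0.0, 0.42]
[-0.32, 0.0, 0.43]
[-0.3, 0.0, 0.45]
[-0.28, 0.0, 0.46]
[-0.25, 0.0, 0.48]
[-0.23, 0.0, 0.49]
[-0.2, 0.0, 0.5]
[-0.18, 0.0, 0.51]
[-0.15, 0.0, 0.52]
[-0.13, 0.0, 0.53]
[-0.1, 0.0, 0.53]
[-0.07, 0.0, 0.54]
```

Emit:
arm_command(
  deltas=[
    [[-0.55,0,0],[0,0,0],1],
    [[-0.55,0,0.05],[0,0,0],1],
    [[-0.55,0,0.1],[0,0,0],1],
    [[-0.55,0,0.1],[0,0,0],1],
    [[-0.55,0,0.15],[0,0,0],1],
    [[-0.5,0,0.15],[0,0,0],1],
    [[-0.5,0,0.2],[0,0,0],1],
    [[-0.5,0,0.2],[0,0,0],1],
    [[-0.5,0,0.25],[0,0,0],1],
    [[-0.5,0,0.25],[0,0,0],1],
    [[-0.45,0,0.3],[0,0,0],1],
  ],
)

```text
t: 11.2
ee_pos: [0.5586, 0.1139, 0.1055]
eef_rot: [2.238, 2.205, 0.0]
contact_force: [0.4, 1.1, 2.3]
width: 0.0
grasp_force: 0.9
```

```bash
python3 arc.py 1 .03 .012 .05; python3 - <<'E'
from plan import *
f=CAM["side"]["pixels"][150:270,190:290,::-1]
cv2.imwrite("pics/f.png",cv2.resize(cv2.convertScaleAbs(f,alpha=2),None,fx=5,fy=5,interpolation=cv2.INTER_CUBIC))
E
```

```text
[0.55835088 0.11374636 0.1352457 ] [-0.2 -0.1  0.1] theta,d [0.886 0.107]
[-0.44, -0.04, 0.3]
[-0.43, 0.0, 0.32]
[-0.41, 0.0, 0.34]
[-0.39, 0.0, 0.36]
[-0.37, 0.0, 0.38]
[-0.35, 0.0, 0.4]
[-0.33, 0.0, 0.42]
[-0.31, 0.0, 0.44]
[-0.29, 0.0, 0.45]
[-0.27, 0.0, 0.46]
[-0.24, 0.0, 0.48]
[-0.22, 0.0, 0.49]
[-0.2, 0.0, 0.5]
[-0.17, 0.0, 0.51]
[-0.14, 0.0, 0.52]
[-0.12, 0.0, 0.52]
[-0.09, 0.0, 0.53]
```

View pics/f.png

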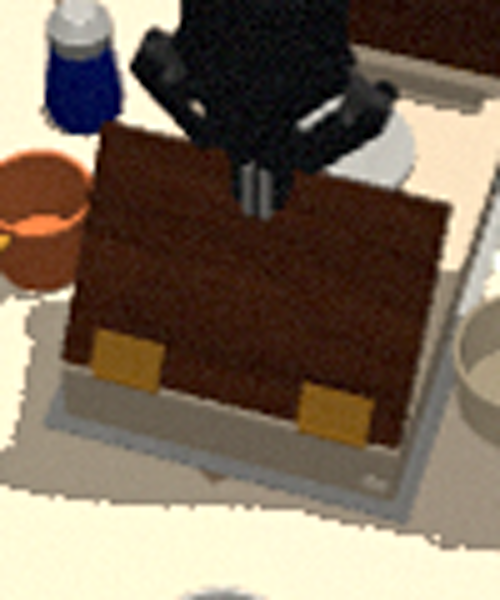

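The plain leaf is now tilted in, outer corners at (105,122) and (450,207), with the tip on it at (257,215).

```bash
python3 - <<'E'
from plan import *
o=lambda u,v:(np.array([u,v])+.5)/5-.5+[190,150]
def r(t,full=0):
    q=p.copy();q[4]=t[0]
    a=proj("side",[leaf(q,1,.09,.128,.012),leaf(q,1,-.09,.128,.012)])-[o(105,122),o(450,207)]
    return np.r_[a.ravel(),proj("side",leaf(q,1,t[2],t[1],.012))[0]-o(257,215)]
f=least_squares(r,[.9,.1,0]);print(f.x,f.fun.round(1))
q=p.copy();q[4]=f.x[0];print(leaf(q,1,f.x[2],f.x[1],.012),monitor.read_state()["ee_pos"])
E
```

```text
[0.94088808 0.10014239 0.00364384] [-0.6 -0.2  0.4 -0.2 -0.   0. ]
[0.5615479  0.11148973 0.1330839 ] [0.55852632 0.11435407 0.10563147]
```

Tip offset of about 28–30 mm is confirmed, with theta about 0.94. I continue the arc.

Emit:
arm_command(
  deltas=[
    [[-0.45,0,0.3],[0,0,0],1],
    [[-0.45,0,0.3],[0,0,0],1],
    [[-0.4,0,0.35],[0,0,0],1],
    [[-0.4,0,0.35],[0,0,0],1],
    [[-0.4,0,0.4],[0,0,0],1],
    [[-0.35,0,0.4],[0,0,0],1],
    [[-0.35,0,0.4],[0,0,0],1],
    [[-0.3,0,0.45],[0,0,0],1],
    [[-0.3,0,0.45],[0,0,0],1],
    [[-0.25,0,0.45],[0,0,0],1],
    [[-0.25,0,0.5],[0,0,0],1],
  ],
)

```text
t: 12.88
ee_pos: [0.558, 0.0751, 0.0619]
eef_rot: [2.238, 2.205, 0.0]
contact_force: [-0.2, 0.0, 1.6]
width: 0.0
grasp_force: 0.8
```

Emit:
arm_command(
  deltas=[
    [[-0.2,0,0.4],[0,0,0],1],
    [[-0.15,0,0.4],[0,0,0],1],
    [[-0.15,0,0.4],[0,0,0],1],
    [[-0.1,0,0.4],[0,0,0],1],
    [[-0.1,0,0.4],[0,0,0],1],
  ],
)

```text
t: 13.5
ee_pos: [0.5579, 0.0683, 0.0419]
eef_rot: [2.238, 2.205, -0.0]
contact_force: [-0.5, -0.7, 2.0]
width: -0.002
grasp_force: 0.8
```

Emit:
arm_command(
  deltas=[
    [[-0.1,0,0.3],[0,0,0],1],
    [[0,0,0.3],[0,0,0],1],
  ],
)

```text
t: 13.75
ee_pos: [0.5579, 0.0672, 0.036]
eef_rot: [-2.238, -2.205, 0.0]
contact_force: [-0.2, -1.6, 1.0]
width: -0.002
grasp_force: 0.7
```

Emit:
arm_command(
  deltas=[
    [[0,0,0.2],[0,0,0],1],
    [[0,0,0.2],[0,0,0],1],
    [[0,0,0],[0,0,0],1],
  ],
)

```text
t: 14.12
ee_pos: [0.5578, 0.0674, 0.0321]
eef_rot: [-2.238, -2.205, 0.0]
contact_force: [0.1, -1.0, 0.2]
width: -0.002
grasp_force: 0.0
```

Emit:
arm_command(
  deltas=[
    [[0,0,0.2],[0,0,0],1],
    [[0,0,0],[0,0,0],1],
  ],
)

```text
t: 14.38
ee_pos: [0.5579, 0.0673, 0.0301]
eef_rot: [-2.238, -2.205, 0.0]
contact_force: [0.3, 0.4, 0.7]
width: 0.002
grasp_force: 0.0
```

Emit:
arm_command(
  deltas=[
    [[0,0,0.1],[0,0,0],1],
    [[0,0,0.1],[0,0,0],1],
    [[0,0,0],[0,0,0],1],
  ],
)

```text
t: 14.75
ee_pos: [0.5579, 0.0673, 0.0282]
eef_rot: [-2.238, -2.205, -0.0]
contact_force: [-0.1, 0.4, 0.4]
width: 0.0
grasp_force: 0.1
```

Emit:
arm_command(
  deltas=[
    [[0,0,0.1],[0,0,0],1],
    [[0,0,0.1],[0,0,0],1],
  ],
)

```text
t: 15.0
ee_pos: [0.5579, 0.0673, 0.0262]
eef_rot: [2.238, 2.205, 0.0]
contact_force: [-0.2, -0.9, 1.1]
width: 0.002
grasp_force: 0.7
```

Emit:
arm_command(
  deltas=[
    [[0,0,0.1],[0,0,0],1],
    [[0,0,0.1],[0,0,0],1],
  ],
)

```text
t: 15.25
ee_pos: [0.5579, 0.0673, 0.0241]
eef_rot: [2.238, 2.205, 0.0]
contact_force: [-0.0, -1.5, 1.3]
width: 0.002
grasp_force: 0.7
```

```bash
python3 - <<'E'
from plan import *
s=monitor.read_state();print(s["ee_pos"],s["contact_force"],s["grasp_force"])
a=[CAM["side"]["pixels"][150:270,190:290,::-1]]
cv2.imwrite("pics/g.png",cv2.resize(cv2.convertScaleAbs(a[0],alpha=2),None,fx=5,fy=5,interpolation=cv2.INTER_CUBIC))
q=p.copy();q[4]=0
for th in(0,.05,.1):
  q[4]=th;print(th,((proj("side",[leaf(q,1,.09,.128,.012),leaf(q,1,-.09,.128,.012),leaf(q,1,-.09,.128,0),leaf(q,1,-.09,0,.012)])-[190,150])*5+2).round(0).tolist())
E
```

```text
[0.55785559 0.06732861 0.0240696 ] [-0.44810962 -0.19802189 -0.13829908] 0.12354124322882853
0 [[150.0, 162.0], [469.0, 241.0], [467.0, 255.0], [405.0, 430.0]]
0.05 [[149.0, 156.0], [469.0, 234.0], [468.0, 248.0], [405.0, 431.0]]
0.1 [[148.0, 149.0], [470.0, 228.0], [469.0, 241.0], [404.0, 432.0]]
```

View pics/g.png

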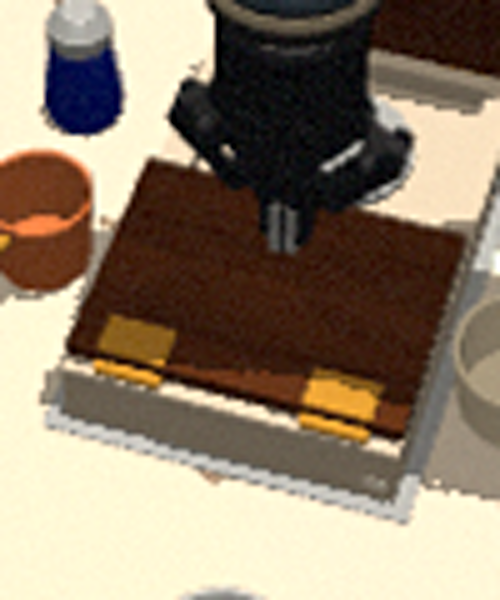

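The plain leaf's free corners are at (150,160) and (467,236), so about 0.03 rad remains. I press in 1 mm steps until the curb takes the load.

Emit:
arm_command(
  deltas=[
    [[0,0,0.1],[0,0,0],1],
    [[0,0,0.1],[0,0,0],1],
  ],
)

```text
t: 15.6
ee_pos: [0.5579, 0.0673, 0.0222]
eef_rot: [2.238, 2.205, -0.0]
contact_force: [-0.4, -1.0, 2.3]
width: -0.0
grasp_force: 0.7
```

Emit:
arm_command(
  deltas=[
    [[0,0,0.1],[0,0,0],1],
    [[0,0,0.1],[0,0,0],1],
  ],
)

```text
t: 15.85
ee_pos: [0.5579, 0.0673, 0.0201]
eef_rot: [2.238, 2.205, -0.0]
contact_force: [1.0, -2.0, 1.6]
width: 0.002
grasp_force: 0.7
```

Emit:
arm_command(
  deltas=[
    [[0,0,0.1],[0,0,0],1],
    [[0,0,0],[0,0,0],1],
  ],
)

```text
t: 16.1
ee_pos: [0.5579, 0.0674, 0.0191]
eef_rot: [-2.238, -2.205, -0.0]
contact_force: [-0.4, -0.1, 0.3]
width: 0.005
grasp_force: 0.0
```

Emit:
arm_command(
  deltas=[
    [[0,0,0.1],[0,0,0],1],
    [[0,0,0.1],[0,0,0],1],
  ],
)

```text
t: 16.35
ee_pos: [0.5579, 0.0673, 0.0172]
eef_rot: [2.238, 2.205, -0.0]
contact_force: [-0.5, -1.6, 7.0]
width: -0.0
grasp_force: 3.7
```

Emit:
arm_command(
  deltas=[
    [[0,0,0.1],[0,0,0],1],
    [[0,0,0],[0,0,0],1],
  ],
)

```text
t: 16.6
ee_pos: [0.558, 0.0673, 0.017]
eef_rot: [2.238, 2.204, 0.001]
contact_force: [-5.6, -1.5, 16.5]
width: -0.001
grasp_force: 8.2
```

Emit:
arm_command(
  deltas=[
    [[0,0,0.1],[0,0,0],1],
    [[0,0,0],[0,0,0],1],
  ],
)

```text
t: 16.85
ee_pos: [0.5582, 0.0673, 0.0169]
eef_rot: [2.237, 2.204, 0.002]
contact_force: [-11.2, -2.8, 29.4]
width: 0.001
grasp_force: 15.3
```

```bash
cat > ang.py <<'E'
# leaf angle from the side view: template of leaf edges vs image gradient
from plan import *
import sys
side=int(sys.argv[1]);g=cv2.GaussianBlur(CAM["side"]["pixels"].astype(np.float32).sum(2),(0,0),.7)
s=[]
for th in np.arange(-.06,.3,.01):
    q=p.copy();q[4 if side>0 else 5]=th;v=0
    D,z=(.128,.012) if side>0 else (.142,.018)
    for x in np.r_[np.linspace(.045,.085,20),np.linspace(-.085,-.045,20)]:
        c=proj("side",leaf(q,side,x,D,z))[0]
        a=[cv2.getRectSubPix(g,(1,1),(float(c[0]),float(c[1]+o)))[0,0] for o in(-1.5,1.5)]
        v+=abs(a[0]-a[1])
    s.append((round(v/40,1),round(th,2)))
print(sorted(s)[::-1][:6])
E
python3 ang.py 1
```

```text
[(np.float32(184.5), np.float64(-0.03)), (np.float32(181.3), np.float64(-0.02)), (np.float32(179.7), np.float64(-0.04)), (np.float32(171.2), np.float64(-0.01)), (np.float32(167.6), np.float64(-0.05)), (np.float32(156.6), np.float64(0.0))]
```

The stop is solid at TCP z = 17 mm, so the plain leaf is fully down (tip offset about 37 mm). I lift off and cross to the outside of the lipped leaf.

Emit:
arm_command(
  deltas=[
    [[0,0,-0.5],[0,0,0],1],
    [[0,0,-3],[0,0,0],1],
    [[0,0,-4.5],[0,0,0],1],
    [[0,0,-4.5],[0,0,0],1],
    [[0,0,-4.5],[0,0,0],1],
    [[0,0,-4.5],[0,0,0],1],
    [[0,0,-3],[0,0,0],1],
    [[-4,0,0],[0,0,0],1],
    [[-4,0,0],[0,0,0],1],
    [[-4,0,0],[0,0,0],1],
    [[-4,0,0],[0,0,0],1],
    [[-4,0,0],[0,0,0],1],
  ],
)

```text
t: 18.45
ee_pos: [0.5548, -0.1339, 0.2601]
eef_rot: [-2.238, -2.205, -0.0]
contact_force: [0.6, -0.6, -0.4]
width: 0.0
grasp_force: 0.0
```

Emit:
arm_command(
  deltas=[
    [[-3.2,0,0],[0,0,0],1],
    [[0,0,0],[0,0,0],1],
    [[0,0,3],[0,0,0],1],
    [[0,0,3],[0,0,0],1],
    [[0,0,3],[0,0,0],1],
    [[0,0,3],[0,0,0],1],
    [[0,0,0],[0,0,0],1],
  ],
)

```text
t: 19.32
ee_pos: [0.5531, -0.1635, 0.1385]
eef_rot: [-2.235, -2.203, 0.003]
contact_force: [-0.8, -0.2, 0.3]
width: 0.003
grasp_force: 0.0
```

```bash
python3 ang.py 1; python3 - <<'E'
from plan import *
p[2]=.043;np.save("p.npy",p)
rows([tcp(-1,p[5],.126,.018)-[0,0,.037]])
E
```

```text
[(np.float32(200.4), np.float64(-0.02)), (np.float32(199.0), np.float64(-0.03)), (np.float32(194.3), np.float64(-0.01)), (np.float32(189.6), np.float64(-0.04)), (np.float32(182.2), np.float64(0.0)), (np.float32(172.7), np.float64(-0.05))]
[4.65, -0.15, 0.87]
```

Emit:
arm_command(
  deltas=[
    [[0,0,0.9],[0,0,0],1],
    [[1,0,0],[0,0,0],1],
    [[1,0,0],[0,0,0],1],
    [[1,0,0],[0,0,0],1],
    [[0.5,0,0],[0,0,0],1],
    [[0.5,0,0],[0,0,0],1],
    [[0.4,0,0],[0,0,0],1],
    [[0.4,0,0],[0,0,0],1],
  ],
)

```text
t: 20.52
ee_pos: [0.5551, -0.1166, 0.1312]
eef_rot: [2.238, 2.204, -0.0]
contact_force: [-0.6, -2.1, 0.9]
width: 0.003
grasp_force: 1.1
```

Emit:
arm_command(
  deltas=[
    [[0.4,0,0],[0,0,0],1],
    [[0.4,0,0],[0,0,0],1],
    [[0.4,0,0.05],[0,0,0],1],
  ],
)

```text
t: 20.9
ee_pos: [0.5554, -0.1045, 0.1308]
eef_rot: [2.238, 2.204, 0.0]
contact_force: [-0.1, -1.9, 1.8]
width: -0.0
grasp_force: 1.1
```

```bash
python3 arc.py -1 .037 .018 .045
```

```text
[ 0.5553454  -0.10421156  0.16766686] [-1.  -0.1 -0.1] theta,d [1.379 0.124]
[0.56, -0.07, 0.04]
[0.56, 0.0, 0.06]
[0.55, 0.0, 0.09]
[0.55, 0.0, 0.11]
[0.54, 0.0, 0.14]
[0.54, 0.0, 0.16]
[0.53, 0.0, 0.19]
[0.52, 0.0, 0.21]
[0.51, 0.0, 0.23]
[0.5, 0.0, 0.26]
[0.49, 0.0, 0.28]
[0.47, 0.0, 0.3]
[0.46, 0.0, 0.32]
[0.45, 0.0, 0.34]
[0.43, 0.0, 0.36]
[0.41, 0.0, 0.38]
[0.4, 0.0, 0.4]
[0.38, 0.0, 0.42]
[0.36, 0.0, 0.43]
[0.34, 0.0, 0.45]
[0.32, 0.0, 0.46]
[0.3, 0.0, 0.48]
[0.27, 0.0, 0.49]
[0.25, 0.0, 0.5]
[0.23, 0.0, 0.51]
[0.21, 0.0, 0.52]
[0.18, 0.0, 0.53]
[0.16, 0.0, 0.54]
[0.13, 0.0, 0.55]
[0.11, 0.0, 0.55]
```

Contact is where expected. I follow the arc.

Emit:
arm_command(
  deltas=[
    [[0.55,0,0.05],[0,0,0],1],
    [[0.55,0,0.05],[0,0,0],1],
    [[0.55,0,0.1],[0,0,0],1],
    [[0.55,0,0.1],[0,0,0],1],
    [[0.55,0,0.15],[0,0,0],1],
    [[0.55,0,0.15],[0,0,0],1],
    [[0.55,0,0.2],[0,0,0],1],
    [[0.5,0,0.2],[0,0,0],1],
    [[0.5,0,0.25],[0,0,0],1],
    [[0.5,0,0.25],[0,0,0],1],
    [[0.5,0,0.3],[0,0,0],1],
  ],
)

```text
t: 22.38
ee_pos: [0.5562, -0.0458, 0.1125]
eef_rot: [-2.238, -2.205, -0.0]
contact_force: [-0.1, -0.9, 1.9]
width: 0.001
grasp_force: 0.8
```

```bash
python3 arc.py -1 .037 .018 .045
```

```text
[ 0.55594636 -0.04562679  0.14925738] [-0.4  0.8 -0.5] theta,d [0.88  0.123]
[0.47, -0.04, 0.3]
[0.46, 0.0, 0.32]
[0.44, 0.0, 0.34]
[0.43, 0.0, 0.36]
[0.41, 0.0, 0.38]
[0.39, 0.0, 0.4]
[0.37, 0.0, 0.42]
[0.35, 0.0, 0.43]
[0.34, 0.0, 0.45]
[0.31, 0.0, 0.46]
[0.29, 0.0, 0.48]
[0.27, 0.0, 0.49]
[0.25, 0.0, 0.5]
[0.23, 0.0, 0.51]
[0.2, 0.0, 0.52]
[0.18, 0.0, 0.53]
[0.16, 0.0, 0.54]
[0.13, 0.0, 0.54]
[0.11, 0.0, 0.55]
```

Emit:
arm_command(
  deltas=[
    [[0.45,0,0.3],[0,0,0],1],
    [[0.45,0,0.3],[0,0,0],1],
    [[0.45,0,0.35],[0,0,0],1],
    [[0.45,0,0.35],[0,0,0],1],
    [[0.4,0,0.4],[0,0,0],1],
    [[0.4,0,0.4],[0,0,0],1],
    [[0.35,0,0.4],[0,0,0],1],
    [[0.35,0,0.45],[0,0,0],1],
    [[0.35,0,0.45],[0,0,0],1],
    [[0.3,0,0.45],[0,0,0],1],
  ],
)

```text
t: 23.72
ee_pos: [0.5568, -0.0065, 0.0739]
eef_rot: [-2.238, -2.205, -0.0]
contact_force: [0.3, -0.5, 2.1]
width: 0.001
grasp_force: 0.6
```

```bash
python3 arc.py -1 .037 .018 .035; python3 ang.py -1
```

```text
[ 0.55643935 -0.00641588  0.11060155] [-0.1 -0.1 -0.2] theta,d [0.432 0.123]
[0.23, -0.03, 0.37]
[0.22, 0.0, 0.37]
[0.2, 0.0, 0.38]
[0.19, 0.0, 0.39]
[0.18, 0.0, 0.4]
[0.16, 0.0, 0.4]
[0.15, 0.0, 0.41]
[0.13, 0.0, 0.41]
[0.12, 0.0, 0.42]
[0.11, 0.0, 0.42]
[0.09, 0.0, 0.42]
[0.08, 0.0, 0.43]
[(np.float32(122.1), np.float64(0.03)), (np.float32(120.6), np.float64(0.04)), (np.float32(113.8), np.float64(0.02)), (np.float32(110.1), np.float64(0.05)), (np.float32(96.6), np.float64(0.01)), (np.float32(91.6), np.float64(0.06))]
```

Emit:
arm_command(
  deltas=[
    [[0.25,0,0.35],[0,0,0],1],
    [[0.2,0,0.35],[0,0,0],1],
    [[0.2,0,0.4],[0,0,0],1],
    [[0.2,0,0.4],[0,0,0],1],
    [[0.2,0,0.4],[0,0,0],1],
    [[0.15,0,0.4],[0,0,0],1],
    [[0.15,0,0.4],[0,0,0],1],
    [[0.15,0,0.4],[0,0,0],1],
    [[0.1,0,0.4],[0,0,0],1],
    [[0.1,0,0.4],[0,0,0],1],
  ],
)

```text
t: 25.18
ee_pos: [0.557, 0.0104, 0.0349]
eef_rot: [-2.238, -2.205, 0.0]
contact_force: [0.3, 0.7, 1.4]
width: 0.001
grasp_force: 0.6
```

Emit:
arm_command(
  deltas=[
    [[0.1,0,0.2],[0,0,0],1],
    [[0,0,0.2],[0,0,0],1],
    [[0,0,0.15],[0,0,0],1],
  ],
)

```text
t: 25.55
ee_pos: [0.5571, 0.0114, 0.0296]
eef_rot: [-2.238, -2.205, -0.0]
contact_force: [-0.3, 0.9, 1.0]
width: 0.002
grasp_force: 0.5
```

Emit:
arm_command(
  deltas=[
    [[0,0,0.1],[0,0,0],1],
    [[0,0,0.1],[0,0,0],1],
    [[0,0,0.1],[0,0,0],1],
  ],
)

```text
t: 25.92
ee_pos: [0.5571, 0.0113, 0.0267]
eef_rot: [2.238, 2.205, 0.0]
contact_force: [0.4, 1.0, 0.5]
width: -0.002
grasp_force: 0.5
```

Emit:
arm_command(
  deltas=[
    [[0,0,0.1],[0,0,0],1],
    [[0,0,0.1],[0,0,0],1],
  ],
)

```text
t: 26.18
ee_pos: [0.5571, 0.0113, 0.0247]
eef_rot: [2.238, 2.205, 0.0]
contact_force: [0.8, 1.3, 1.2]
width: 0.001
grasp_force: 0.5
```

Emit:
arm_command(
  deltas=[
    [[0,0,0.1],[0,0,0],1],
    [[0,0,0.1],[0,0,0],1],
  ],
)

```text
t: 26.42
ee_pos: [0.5572, 0.0113, 0.023]
eef_rot: [2.238, 2.205, 0.001]
contact_force: [-5.3, -0.2, 16.6]
width: 0.001
grasp_force: 8.3
```

Emit:
arm_command(
  deltas=[
    [[0,0,0.1],[0,0,0],1],
    [[0,0,0],[0,0,0],1],
  ],
)

```text
t: 26.68
ee_pos: [0.5573, 0.0113, 0.0228]
eef_rot: [2.238, 2.204, 0.001]
contact_force: [-7.2, 0.4, 21.4]
width: -0.0
grasp_force: 10.6
```

The stop is at 23 mm, exactly 6 mm above the plain leaf's stop, so the lip is on top. I retract.

Emit:
arm_command(
  deltas=[
    [[0,0,-0.5],[0,0,0],1],
    [[0,0,-3],[0,0,0],1],
    [[0,0,-5],[0,0,0],1],
    [[0,0,-5],[0,0,0],1],
    [[0,0,-5],[0,0,0],1],
    [[0,0,-5],[0,0,0],1],
    [[-5,-2.5,-2],[0,0,0],1],
    [[-5,-2.5,0],[0,0,0],1],
    [[-5,-2.5,0],[0,0,0],1],
    [[-5,-2.5,0],[0,0,0],1],
    [[-5,-2,0],[0,0,0],1],
    [[-5,-2,0],[0,0,0],1],
  ],
)

```text
t: 28.18
ee_pos: [0.4115, -0.2881, 0.2768]
eef_rot: [2.238, 2.204, -0.0]
contact_force: [1.0, -0.1, -0.0]
width: 0.002
grasp_force: 0.0
```

Emit:
arm_command(
  deltas=[
    [[-5,-2,0],[0,0,0],1],
    [[-5,-2,0],[0,0,0],1],
    [[0,0,0],[0,0,0],1],
    [[0,0,0],[0,0,0],1],
  ],
)

```text
t: 28.68
ee_pos: [0.371, -0.3858, 0.2766]
eef_rot: [-2.238, -2.204, -0.0]
contact_force: [-0.4, -0.2, 0.5]
width: 0.003
grasp_force: 0.0
```

```bash
python3 ang.py 1; python3 ang.py -1; python3 - <<'E'
from plan import *
s=monitor.read_state();print(s["t"],s["ee_pos"],s["contact_force"].round(1))
for n,boxes in dict(top=dict(cup=(365,205,405,232),shaker=(430,200,465,240),bowl=(225,300,275,350),jar=(550,318,595,360),ramekin=(345,368,392,412),mill=(418,370,458,405)),side=dict(shaker=(305,230,340,280),cupmouth=(288,280,312,325),bowl=(338,415,395,470),mill=(462,250,498,322),ramekin=(437,325,490,378))).items():
    a=cv2.imread(f"pics/{n}0.png");b=cv2.resize(CAM[n]["pixels"][:,:,::-1],(800,600),interpolation=cv2.INTER_CUBIC)
    for k,(x0,y0,x1,y1) in boxes.items():
        A,B=[np.float32(cv2.cvtColor(i[y0:y1,x0:x1],6)) for i in(a,b)]
        w=cv2.createHanningWindow((x1-x0,y1-y0),cv2.CV_32F);sh,r=cv2.phaseCorrelate(A,B,w)
        print(n,k,np.round(sh,2),round(r,2))
E
```

```text
[(np.float32(29.8), np.float64(-0.01)), (np.float32(29.8), np.float64(-0.02)), (np.float32(27.1), np.float64(0.0)), (np.float32(26.9), np.float64(-0.03)), (np.float32(22.4), np.float64(0.01)), (np.float32(21.6), np.float64(-0.04))]
[(np.float32(32.3), np.float64(-0.05)), (np.float32(31.3), np.float64(0.03)), (np.float32(30.1), np.float64(-0.04)), (np.float32(29.2), np.float64(0.02)), (np.float32(29.2), np.float64(-0.06)), (np.float32(27.3), np.float64(0.04))]
28.975 [ 0.37150905 -0.38533562  0.27689928] [-0.3  0.4 -0.6]
top cup [-0.04  0.5 ] 1.0
top shaker [0.01 0.06] 0.98
top bowl [ 0.07 -0.09] 0.97
top jar [0.48 0.61] 0.91
top ramekin [-0.03  0.47] 1.02
top mill [ 0.03 -0.01] 0.96
side shaker [0.11 0.11] 0.99
side cupmouth [-0.03  0.59] 1.03
side bowl [-0.07 -0.13] 0.97
side mill [-0.08 -0.12] 0.97
side ramekin [0.01 0.08] 1.03
```

```bash
python3 -c "
from cell import job;print(job.job_done())"
```

```text
the job is handed in; nothing more can be done
None
```

I pushed the plain leaf down first, then the lipped leaf so its lip rests on top, and handed the job in at about 29 s; both leaves met firm stops, and the bystanders look unmoved in before-and-after camera images.

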